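Zero the sample grinder and set it three clicks coarser

TASK

Set the sample grinder for cupping: throw its pawl out of the collar's teeth, push the adjusting rod back to the left until you feel the burrs touch (firmly, without jamming them), and throw the pawl back in. From there push the rod to the right three clicks coarser, then ease it back until the third tooth rests against the pawl. Leave the bowl, tin and spoon where they are.

Things in the scene. Friction and masses are not known exactly. Their poses are not given: they have to be found in the camera images.
- grinder: grey bench sample grinder without hopper, fixed; base plate 360 x 150 mm, x -170 to +190. Origin on the table under the collar's upright axis; z up, x from the chute (front, -x) to the motor housing (rear, 118 mm high). All mm below are in this frame. Nothing under the rod's sweep (chute) is higher than z 115.
- collar: aluminium adjusting collar, radius 64, z 128 to 148; origin on its axis at its underside. On it 12 saw teeth, 7 mm high, at radius 47 to 62; in its centre a fixed steel funnel, radius 37, up to z 178. From its side one level steel rod, 10 mm thick, z 138, radius 64 to 102, ends in a 23 mm black knob (to radius 123).
- rod_mid (a point): middle of the rod's bare part, on its centre line, radius 85, z 138: push here, from either side. Turning takes about 2.5 N here and the collar stays where it is left. A firm touch of the burrs is 7 to 20 N here; over 30 N jams them.
- setting (a joint): collar angle, rad, growing anticlockwise from above = coarser. The rod points at 2.14 + value from the grinder's +x: 1 straight to the front, 0 front left, 2 front right. Turning back, the burrs touch (hard stop) somewhere in -0.22 to +0.18: wear shifts it, so feel for it. Tooth faces rest on the pawl at 0.262 + 0.524 k: first click after the burrs at 0.262, third at 1.31.
- pawl (a joint): weighted throw-over pawl at the collar's rear edge, rad: 0 nose down against a tooth face, up to 0.25 riding over a tooth, 0.95 thrown out. Its weight tips over at 0.52: above it falls out, below in, and stays. When in, the collar turns forward only: each tooth lifts it and it drops behind (a click, up to 0.06 rad past the tooth's rest angle); then that tooth cannot go back past it.
- pawl_ball (a point): centre of the 20 mm black ball on the pawl's handle, 50 mm from its hinge (a level axis along x at y -36, z 164). It swings in the y-z plane at x 84: y -12, z 208 when in; y -58, z 209 when out. Push it sideways with 1 to 4 N: toward -y to throw the pawl out, +y to throw it in. Free space for fingers on both sides.
- bowl: white porcelain cupping bowl, 92 mm wide, 60 mm high, under the chute on the grinder's base; origin at the centre of its underside
- tin: closed square sample tin, 73 x 65 x 52 mm, on the table left of the grinder; origin at the centre of its underside
- spoon: steel cupping spoon, 192 mm long, on the table to the right of the grinder; origin at its middle, underside

How it is judged:
By the outcome, as a careful person would: the job done as asked, in the order asked, and still so for the second after the job is handed in, with the robot touching nothing.
It also fails if it takes over 72 s, if anything falls off the work surface, if the arm or the gripper's body presses on something with over 40 N, if the wrist force passes 120 N, or if a joint passes its speed limit or range.

ROBOT

A 6-joint arm with a two-finger parallel gripper is mounted at the origin on a cart in front of the work surface, level with it; the furniture and walls round the work are solid. World frame = base frame: x ahead of the robot, y to its left, z up, the work surface at z = 0. Lengths are in m, angles in rad, forces in N, time in s.
With the tool pointing down it reaches from about 0.275 to 0.85 m from the base axis. Payload 5.2 kg.
Tool frame: the origin (TCP) lies on the centre line of the jaws, within the pads' length; the fingertips stand 14 mm ahead of it and the grasp point (between the pads) lies 5 mm behind it (bot.tip_extent is the distance from the TCP to the fingertips, in m); z points along the fingers, y is the line along which they close (so a half turn about z gives the same grasp; the last joint's range is limited). The gripper opens to 85 mm and grips with 20 to 120 N. Pads are 22 mm wide; open, the fingers measure 114 mm over their backs; the gripper's body (76 mm by 85 mm) begins 54 mm behind the grasp point. The pads swing forward as they close: fully open they stand 13 mm farther back than shut.
Start: joints at [1.07, 0.259, 1.535, -0, 1.348, -0.203], TCP at [0.161, 0.526, 0.245] pointing down, gripper open.
Joint ranges: [-3.14, 3.14], [-0.91, 2.08], [0.19, 2.58], [-1.22, 4.36], [0.22, 2.71], [-3.12, 3.12]. Speed limits (rad/s): [2.57, 2.57, 3.14, 3.14, 3.14, 3.14].

INTERFACE

Orientations are given as a unit quaternion [x, y, z, w].
In Python, from workcell import bot gives the robot as it stands.
- The arm moves only by the shell command python3 -m inch 'ROWS' [FORCE]. ROWS is JSON, a list of rows, each an object of numbers: "rx", "ry", "rz": the turn, a rotation vector about the tool's x, y, z in rad; "x", "y", "z": the shift along the tool's x, y, z in m; "gripper": the finger opening in m, from 0 to 0.0854. In form: [{"rx": .., "ry": .., "rz": .., "x": .., "y": .., "z": .., "gripper": ..}, ...]. A call has 1 to 20 rows; each row shifts and turns the commanded pose from where the row before left it, along the tool's axes as they then stand; what a row does not reach is not made up. A row lasts 1/10 s, in which the tool goes at most 50 mm and 8.59 degrees, less where a joint would pass 70% of its speed; a pose out of reach is approached as far as the arm can. A call is refused whole if a number of a shift passes 0.05 or a number of a turn 0.15, either way. A call with a gripper value outside its range is refused whole. The fingers move at their own pace and stop on an object; FORCE is the grip in N (left out, the last holds). Time passes only in rows, so rows that do not move let the fingers close. It gives the time, the measured TCP pose, the force, the opening and the grip force at its end, in the units of the state.
- bot.get_obs(): the state, without advancing time (a new reading comes with each control period).
- bot.capture(name): name is "scene" or "side" or "wrist"; returns the picture (480x640x3 uint8, red, green, blue); there is no depth.
- bot.calibration(name): a dict with "mtx" (3x3 intrinsics, pixels), "extrinsics" (4x4, takes a point from camera to world coordinates). Camera axes: x right, y up, looking along -z (the intrinsics and any distortion apply to the point x, -y, -z); pixel columns grow to the right and rows downward; lengths in m; the calibration is good to about 2 mm. The wrist camera is an equidistant fisheye: a pixel r from the principal point sees the ray r / f radians off the axis. A picture is of the moment at which its call begins: read the wrist's pose just before it. calibration takes no time and is no camera call; for the wrist camera it gives the pose at the moment of the call.
- bot.finish_job(): hands the job in; it is judged then, once.
The state is a dict: "time_s": time; "joints": joint angles; "qd": joint speeds; "tau": joint torques, N m; "tcp_pos": TCP position; "tcp_rot": TCP orientation; "contact_force": force on the tool from outside, world axes, zero at the start; "torque": the same for the moment, N m; "opening": finger opening in m; "gripper_force": force on a finger pad.
Only numpy, scipy, OpenCV 4.12 (cv2) and the standard library are available. Lean on these libraries where they do the work, as an engineer would, in place of code of your own. Each camera call takes 0.05 s, during which the arm holds its last target. There are 200 camera calls.

## Working session

There is one attempt and no reset: what is moved stays moved. The work goes in short steps, Python scripts to look and compute and a shell command to move; the robot and the scene stay as the last step left them, time stands still between calls to the robot, and variables do not carry over. Pictures are saved under pics/ and viewed, at most 10 in all, crops included, and the job is handed in when it is done.

```bash
mkdir -p pics; ls; python3 - <<'E'
from workcell import bot
import cv2,numpy as np
o=bot.get_obs(); print({k:np.round(v,3).tolist() for k,v in o.items()})
for n in("scene","side"):
    cv2.imwrite(f"pics/{n}0.png",bot.capture(n)[:,:,::-1]); c=bot.calibration(n); print(n,np.round(c["mtx"],1).tolist(),np.round(c["extrinsics"],3).tolist(),[k for k in c])
E
```

```text
pics
{'time_s': 0.0, 'joints': [1.07, 0.259, 1.536, 0.0, 1.348, -0.203], 'qd': [0.001, 0.0, -0.002, 0.001, 0.0, 0.001], 'tau': [0.0, -44.602, -29.058, -0.0, 0.012, -0.0], 'tcp_pos': [0.161, 0.525, 0.244], 'tcp_rot': [0.148, 0.989, -0.001, -0.0], 'contact_force': [-0.017, 0.192, 0.775], 'torque': [0.035, 0.055, 0.049], 'gripper_force': 0.0, 'opening': 0.085}
scene [[525.8, 0.0, 321.7], [0.0, 525.8, 248.7], [0.0, 0.0, 1.0]] [[0.541, 0.419, -0.729, -0.377], [-0.841, 0.244, -0.483, -0.648], [-0.024, 0.874, 0.485, 0.771], [0.0, 0.0, 0.0, 1.0]] ['mtx', 'extrinsics']
side [[511.1, 0.0, 319.8], [0.0, 511.1, 244.3], [0.0, 0.0, 1.0]] [[0.965, 0.116, -0.234, 0.27], [-0.262, 0.405, -0.876, -0.994], [-0.007, 0.907, 0.421, 0.612], [0.0, 0.0, 0.0, 1.0]] ['mtx', 'extrinsics']
```

View pics/scene0.png

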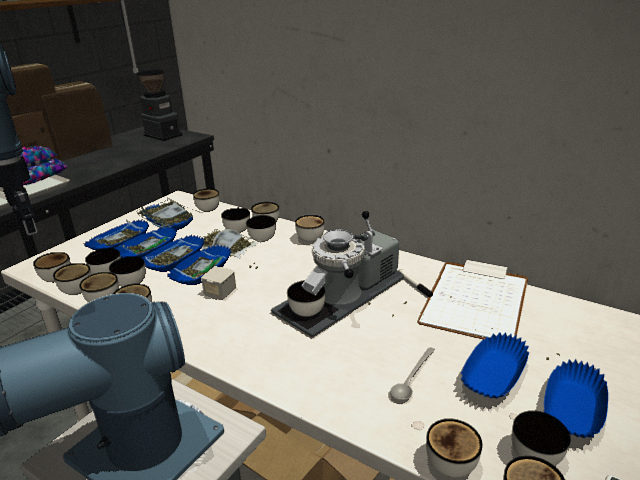

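View pics/side0.png

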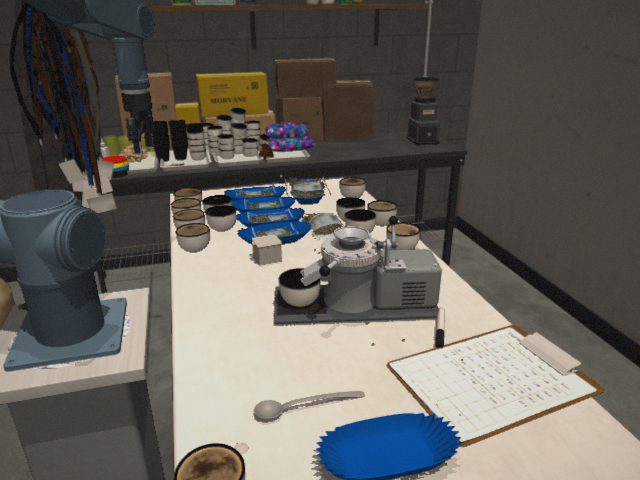

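The scene shows the grinder at about (340,265) and the side view at about (350,280), with the pawl ball near (366,214) and (393,220). I'll enlarge both views.

```bash
python3 - <<'E'
import cv2,numpy as np
a=cv2.imread("pics/scene0.png")[200:340,260:440]; b=cv2.imread("pics/side0.png")[200:335,265:450]
f=lambda i:cv2.resize(i,(790,int(790*i.shape[0]/i.shape[1])),interpolation=cv2.INTER_CUBIC)
cv2.imwrite("pics/a.png",f(a)[:600]);cv2.imwrite("pics/b.png",f(b)[:600])
E
```

```text
(no output)
```

View pics/a.png

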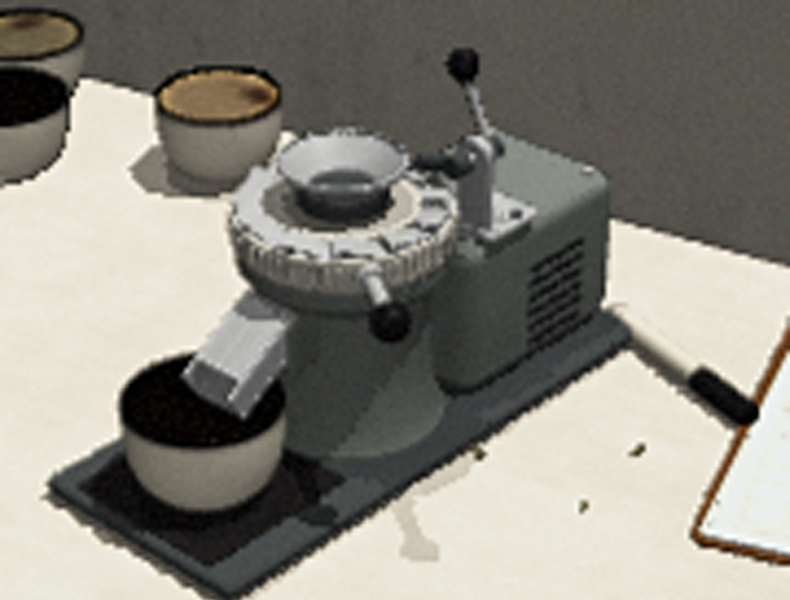

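View pics/b.png

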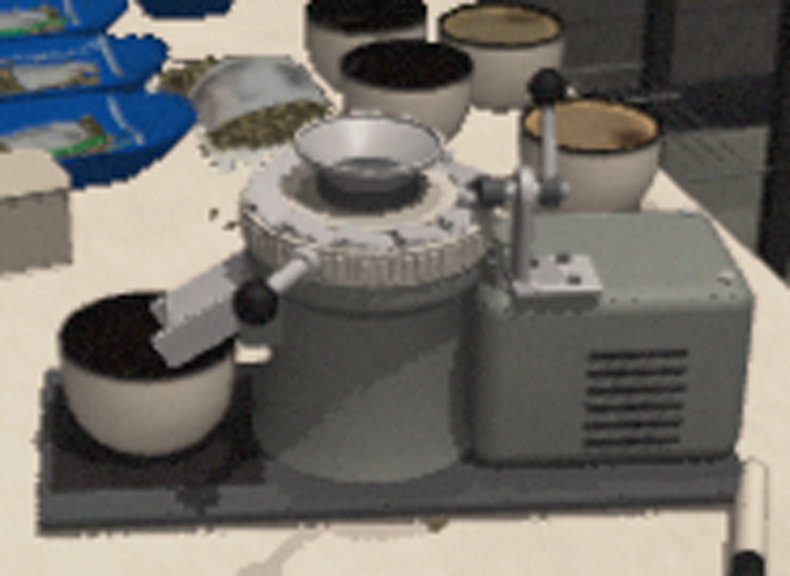

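Crop a: funnel rim centre (343,165), ball (463,65), knob (390,322). Crop b: rim (369,146), ball (548,86), knob (256,300). The pawl is in, and the rod points front-right. Triangulating.

```bash
cat > h.py <<'E'
import numpy as np, cv2
from workcell import bot
def ray(n,p):
    c=bot.calibration(n);K=c["mtx"];E=np.array(c["extrinsics"])
    d=np.linalg.inv(K)@[p[0],p[1],1]; d=E[:3,:3]@(d*[1,-1,-1]); return E[:3,3],d/np.linalg.norm(d)
def tri(ps,pd):
    (a,u),(b,v)=ray("scene",ps),ray("side",pd)
    t=np.linalg.lstsq(np.c_[u,-v],b-a,rcond=None)[0]
    P,Q=a+t[0]*u,b+t[1]*v; return (P+Q)/2,np.linalg.norm(P-Q)
def plane(n,p,z):
    a,u=ray(n,p); return a+u*(z-a[2])/u[2]
E
python3 - <<'E'
from h import *
A=lambda x,y:(260+(x-2)/4.389,200+(y-2)/4.389)
B=lambda x,y:(265+(x-2)/4.270,200+(y-2)/4.270)
P={}
for n,a,b in[("rim",(343,165),(369,146)),("ball",(463,65),(548,86)),("knob",(390,322),(256,300))]:
    P[n],g=tri(A(*a),B(*b)); print(n,P[n].round(4),round(g,4))
print("rim planes",plane("scene",A(343,165),.178).round(4),plane("side",B(369,146),.178).round(4))
print("base corners(z~.012): scene",[plane("scene",A(*q),.012).round(4).tolist() for q in((52,485),(228,592))],"side",[plane("side",B(*q),.012).round(4).tolist() for q in((40,525),(742,495))])
for z,n in((.208,"ball"),(.138,"knob")):print(n,plane("scene",A(*((463,65) if n=="ball" else (390,322))),z),plane("side",B(*((548,86) if n=="ball" else (256,300))),z))
d=P["ball"]-P["rim"]; yaw=np.arctan2(d[1],d[0])-np.arctan2(-12,84)
k=P["knob"]-P["rim"]; print("yaw",yaw,np.hypot(*d[:2]),"knob r",np.hypot(*k[:2]),"setting",(np.arctan2(k[1],k[0])-yaw-2.14)%(2*np.pi))
E
```

```text
rim [ 0.5891 -0.0558  0.1756] 0.0015
ball [ 0.6693 -0.087   0.211 ] 0.001
knob [ 0.5095 -0.1323  0.1397] 0.0016
rim planes [ 0.5838 -0.0591  0.178 ] [ 0.588  -0.0595  0.178 ]
base corners(z~.012): scene [[0.4397, 0.0469, 0.012], [0.4109, -0.0915, 0.012]] side [[0.4093, -0.0962, 0.012], [0.7525, -0.1652, 0.012]]
ball [ 0.67378441 -0.08463617  0.208     ] [ 0.67285355 -0.07914377  0.208     ]
knob [ 0.51054631 -0.13173129  0.138     ] [ 0.51095775 -0.12773023  0.138     ]
yaw -0.2291523606289704 0.08603637353737315 knob r 0.11035903736954705 setting 1.995732714939436
```

Consistent estimates: grinder origin is about (0.589,-0.0575), yaw about -0.20 and setting about 1.95. First move: turn the tool to the grinder's y axis and go above the ball with the fingers straddling it.

```bash
python3 -m inch '[{"rz":-0.097,"z":-0.03,"gripper":0.055},{"x":-0.0387,"y":-0.0311},{"x":-0.0387,"y":-0.0311},{"x":-0.0387,"y":-0.0311},{"x":-0.0387,"y":-0.0311},{"x":-0.0387,"y":-0.0311},{"x":-0.0387,"y":-0.0311},{"x":-0.0387,"y":-0.0311},{"x":-0.0387,"y":-0.0311},{"x":-0.0387,"y":-0.0311},{"x":-0.0387,"y":-0.0311},{"x":-0.0387,"y":-0.0311},{"x":-0.0387,"y":-0.0311},{"x":-0.0387,"y":-0.0311},{"x":-0.0387,"y":-0.0311},{"x":-0.0387,"y":-0.0311},{"x":-0.0387,"y":-0.0311},{"x":0},{"x":0}]' 30
python3 - <<'E'
from h import *
cv2.imwrite("pics/w1.png",bot.capture("wrist")[:,:,::-1])
s=bot.capture("side")[150:335,265:450,::-1];cv2.imwrite("pics/s1.png",cv2.resize(s,(590,590)))
E
```

```text
invalid input at $[0]: expected keys rx, ry, rz, x, y, z, gripper
```

View pics/w1.png

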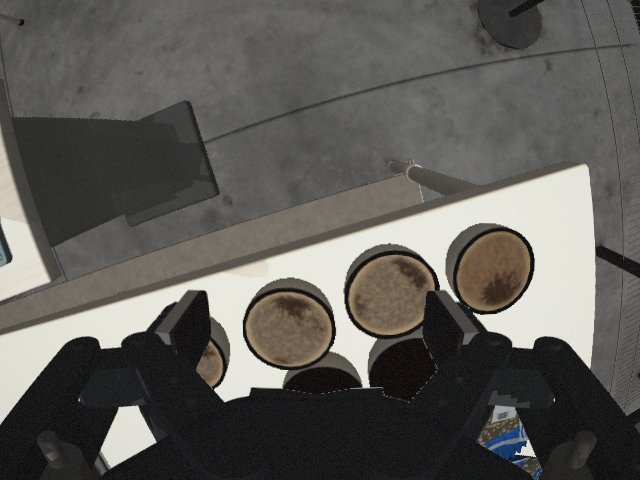

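The move was refused because every row needs all the keys, so this wrist view still shows the start: cups, with the fingers at (190,330) and (440,330). Retrying.

```bash
python3 -m inch '[{"rx":0,"ry":0,"rz":-0.097,"x":0,"y":0,"z":-0.03,"gripper":0.055},{"rx":0,"ry":0,"rz":0,"x":-0.0387,"y":-0.0311,"z":0,"gripper":0.055},{"rx":0,"ry":0,"rz":0,"x":-0.0387,"y":-0.0311,"z":0,"gripper":0.055},{"rx":0,"ry":0,"rz":0,"x":-0.0387,"y":-0.0311,"z":0,"gripper":0.055},{"rx":0,"ry":0,"rz":0,"x":-0.0387,"y":-0.0311,"z":0,"gripper":0.055},{"rx":0,"ry":0,"rz":0,"x":-0.0387,"y":-0.0311,"z":0,"gripper":0.055},{"rx":0,"ry":0,"rz":0,"x":-0.0387,"y":-0.0311,"z":0,"gripper":0.055},{"rx":0,"ry":0,"rz":0,"x":-0.0387,"y":-0.0311,"z":0,"gripper":0.055},{"rx":0,"ry":0,"rz":0,"x":-0.0387,"y":-0.0311,"z":0,"gripper":0.055},{"rx":0,"ry":0,"rz":0,"x":-0.0387,"y":-0.0311,"z":0,"gripper":0.055},{"rx":0,"ry":0,"rz":0,"x":-0.0387,"y":-0.0311,"z":0,"gripper":0.055},{"rx":0,"ry":0,"rz":0,"x":-0.0387,"y":-0.0311,"z":0,"gripper":0.055},{"rx":0,"ry":0,"rz":0,"x":-0.0387,"y":-0.0311,"z":0,"gripper":0.055},{"rx":0,"ry":0,"rz":0,"x":-0.0387,"y":-0.0311,"z":0,"gripper":0.055},{"rx":0,"ry":0,"rz":0,"x":-0.0387,"y":-0.0311,"z":0,"gripper":0.055},{"rx":0,"ry":0,"rz":0,"x":-0.0387,"y":-0.0311,"z":0,"gripper":0.055},{"rx":0,"ry":0,"rz":0,"x":-0.0387,"y":-0.0311,"z":0,"gripper":0.055},{"rx":0,"ry":0,"rz":0,"x":0,"y":0,"z":0,"gripper":0.055}]' 30
python3 - <<'E'
from h import *
o=bot.get_obs()
cv2.imwrite("pics/w2.png",bot.capture("wrist")[:,:,::-1]); c=bot.calibration("wrist");print(c)
E
```

```text
time_s: 2.0
tcp_pos: [0.6713, -0.0912, 0.2724]
tcp_rot: [0.103, 0.995, -0.001, -0.001]
contact_force: [0.0, 0.5, -0.1]
opening: 0.0551
gripper_force: 0.0
{'mtx': array([[371.64829954,   0.        , 316.27389944],
       [  0.        , 371.64829954, 237.05434833],
       [  0.        ,   0.        ,   1.        ]]), 'extrinsics': array([[ 2.02386039e-01, -9.46409492e-01, -2.51692203e-01,
         6.06170477e-01],
       [ 9.79305766e-01,  1.95673918e-01,  5.16907593e-02,
        -7.63824846e-02],
       [ 3.28974249e-04, -2.56945113e-01,  9.66425942e-01,
         4.00697366e-01],
       [ 0.00000000e+00,  0.00000000e+00,  0.00000000e+00,
         1.00000000e+00]])}
```

View pics/w2.png

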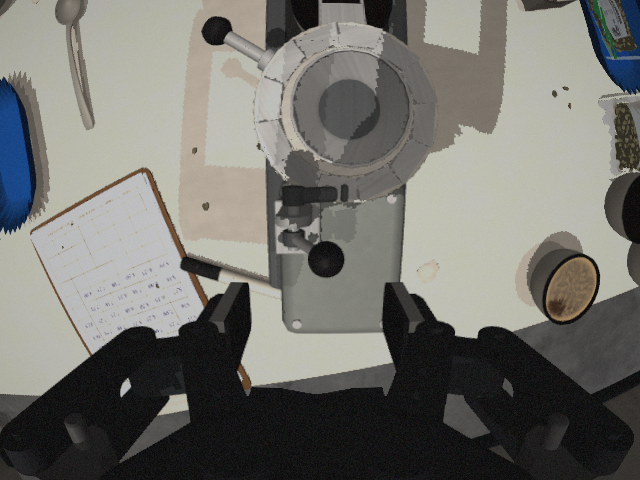

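The wrist view shows the ball at (326,258), the funnel rim centre at about (352,108), the knob at (216,30), and the fingertips on either side at about (235,300) and (398,300). Converting these through the fisheye model.

```bash
cat >> h.py <<'E'
def wplane(p,z,c=None):
    c=c or bot.calibration("wrist");K=c["mtx"];E=np.array(c["extrinsics"])
    v=np.array([p[0]-K[0,2],p[1]-K[1,2]])/K[0,0]; t=np.hypot(*v); u=v/t*np.sin(t)
    d=E[:3,:3]@np.array([u[0],-u[1],-np.cos(t)]); return E[:3,3]+d*(z-E[2,3])/d[2]
E
python3 - <<'E'
from h import *
r=wplane((352,108),.178);b=wplane((326,258),.208);k=wplane((216,30),.138)
print(r,b,k,wplane((297,325),.118),wplane((388,330),.118),wplane((402,197),.118),wplane((283,320),.11))
print("ball-rim",b-r,"knob r,ang",np.hypot(*(k-r)[:2]),np.arctan2(*(k-r)[1::-1]))
E
```

```text
[ 0.59112243 -0.0516275   0.178     ] [ 0.66900554 -0.08388685  0.208     ] [ 0.50910892 -0.12986623  0.138     ] [ 0.75290054 -0.12349548  0.118     ] [ 0.77486809 -0.04709513  0.118     ] [ 0.66163513 -0.01932096  0.118     ] [ 0.74979547 -0.13581405  0.11      ]
ball-rim [ 0.0778831  -0.03225935  0.03      ] knob r,ang 0.11334687624953008 -2.3797453643483792
```

```bash
python3 -m inch '[{"rx":0,"ry":0,"rz":0,"x":0.003,"y":0.006,"z":0,"gripper":0.055},{"rx":0,"ry":0,"rz":0,"x":0,"y":0,"z":0.035,"gripper":0.055},{"rx":0,"ry":0,"rz":0,"x":0,"y":0,"z":0.035,"gripper":0.055},{"rx":0,"ry":0,"rz":0,"x":0,"y":0,"z":0,"gripper":0.055},{"rx":0,"ry":0,"rz":0,"x":0,"y":-0.01,"z":0,"gripper":0.055},{"rx":0,"ry":0,"rz":0,"x":0,"y":-0.005,"z":0,"gripper":0.055},{"rx":0,"ry":0,"rz":0,"x":0,"y":-0.005,"z":0,"gripper":0.055},{"rx":0,"ry":0,"rz":0,"x":0,"y":-0.005,"z":0,"gripper":0.055},{"rx":0,"ry":0,"rz":0,"x":0,"y":-0.005,"z":0,"gripper":0.055}]'
python3 -m inch '[{"rx":0,"ry":0,"rz":0,"x":0,"y":-0.005,"z":0,"gripper":0.055},{"rx":0,"ry":0,"rz":0,"x":0,"y":-0.005,"z":0,"gripper":0.055},{"rx":0,"ry":0,"rz":0,"x":0,"y":-0.005,"z":0,"gripper":0.055},{"rx":0,"ry":0,"rz":0,"x":0,"y":-0.005,"z":0,"gripper":0.055}]'
python3 -m inch '[{"rx":0,"ry":0,"rz":0,"x":0,"y":-0.005,"z":0,"gripper":0.055},{"rx":0,"ry":0,"rz":0,"x":0,"y":-0.004,"z":0,"gripper":0.055},{"rx":0,"ry":0,"rz":0,"x":0,"y":0,"z":0,"gripper":0.055},{"rx":0,"ry":0,"rz":0,"x":0,"y":0,"z":0,"gripper":0.055}]'
python3 - <<'E'
from h import *
cv2.imwrite("pics/w3.png",bot.capture("wrist")[:,:,::-1])
E
```

```text
time_s: 2.95
tcp_pos: [0.6614, -0.1088, 0.2064]
tcp_rot: [0.1, 0.995, -0.0, 0.001]
contact_force: [1.0, 0.0, 0.5]
opening: 0.0549
gripper_force: 0.2
time_s: 3.35
tcp_pos: [0.657, -0.1283, 0.2052]
tcp_rot: [0.1, 0.995, -0.0, -0.0]
contact_force: [-0.5, -0.3, -0.0]
opening: 0.0551
gripper_force: 0.0
time_s: 3.75
tcp_pos: [0.6553, -0.1367, 0.2053]
tcp_rot: [0.1, 0.995, 0.0, -0.0]
contact_force: [-1.1, -0.5, -0.5]
opening: 0.0552
gripper_force: 0.0
```

View pics/w3.png

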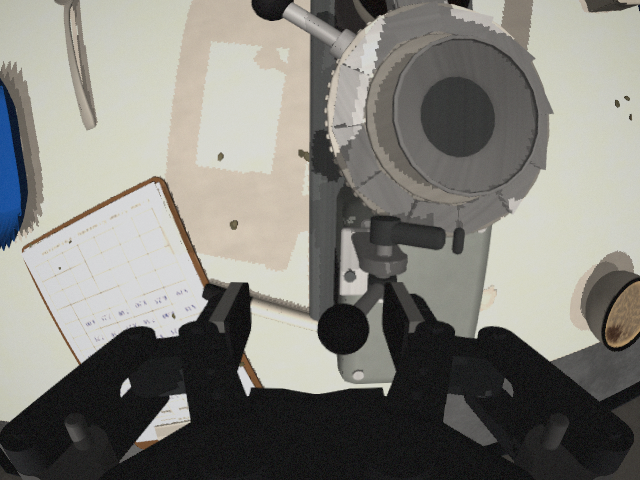

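The ball is now at (342,328), lying over to -y and clear of the pad at (390,310), so the pawl is thrown out. Next I lift, go to the rod and turn the tool radially.

```bash
python3 -m inch '[{"rx":0,"ry":0,"rz":0,"x":0,"y":0,"z":-0.03,"gripper":0.055},{"rx":0,"ry":0,"rz":0,"x":0,"y":0,"z":-0.03,"gripper":0.055},{"rx":0,"ry":0,"rz":0,"x":0.0429,"y":-0.0006,"z":0,"gripper":0.055},{"rx":0,"ry":0,"rz":0,"x":0.0429,"y":-0.0006,"z":0,"gripper":0.045},{"rx":0,"ry":0,"rz":0,"x":0.043,"y":-0.0007,"z":0,"gripper":0.045},{"rx":0,"ry":0,"rz":-0.136,"x":0,"y":0,"z":0,"gripper":0.045},{"rx":0,"ry":0,"rz":-0.136,"x":0,"y":0,"z":0,"gripper":0.045},{"rx":0,"ry":0,"rz":-0.136,"x":0,"y":0,"z":0,"gripper":0.045},{"rx":0,"ry":0,"rz":-0.136,"x":0,"y":0,"z":0,"gripper":0.045},{"rx":0,"ry":0,"rz":-0.136,"x":0,"y":0,"z":0,"gripper":0.045},{"rx":0,"ry":0,"rz":-0.136,"x":0,"y":0,"z":0,"gripper":0.045},{"rx":0,"ry":0,"rz":-0.136,"x":0,"y":0,"z":0,"gripper":0.045},{"rx":0,"ry":0,"rz":0,"x":0,"y":0,"z":0,"gripper":0.045},{"rx":0,"ry":0,"rz":0,"x":0,"y":0,"z":0,"gripper":0.045}]'
python3 - <<'E'
from h import *
print(bot.get_obs()["joints"]);cv2.imwrite("pics/w4.png",bot.capture("wrist")[:,:,::-1])
E
```

```text
time_s: 5.2
tcp_pos: [0.5288, -0.1126, 0.2654]
tcp_rot: [-0.365, 0.931, -0.0, 0.0]
contact_force: [-0.4, -0.9, 0.5]
opening: 0.0448
gripper_force: 0.0
[-4.16255792e-01  2.28871689e-01  1.52459696e+00  7.87927928e-05
  1.38795496e+00 -2.73489657e+00]
```

View pics/w4.png

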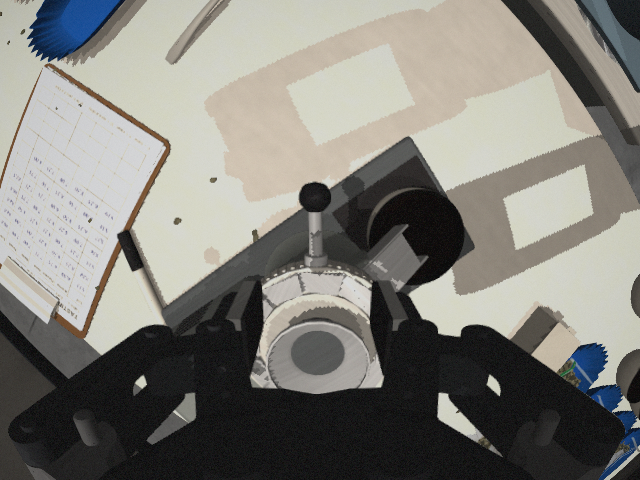

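The rod is vertical in the image at column 316 (knob (315,196), rim centre (318,345)), midway between the fingers. I'll check the positions, then descend.

```bash
python3 - <<'E'
from h import *
k=wplane((315,196),.138);r=wplane((318,346),.178);e=wplane((315,262),.138);c=wplane((314,268),.138);print(k,r,e,c,np.arctan2(*(k-e)[1::-1]),k+.1115/np.linalg.norm(k-e)*(e-k))
E
python3 -m inch '[{"rx":0,"ry":0,"rz":0,"x":0,"y":0,"z":0.04,"gripper":0.045},{"rx":0,"ry":0,"rz":0,"x":0,"y":0,"z":0.04,"gripper":0.045},{"rx":0,"ry":0,"rz":0,"x":0,"y":0,"z":0.03,"gripper":0.045},{"rx":0,"ry":0,"rz":0,"x":0,"y":0,"z":0.022,"gripper":0.045},{"rx":0,"ry":0,"rz":0,"x":0,"y":0,"z":0,"gripper":0.045}]'
```

```text
[ 0.51031205 -0.13247974  0.138     ] [ 0.5780783  -0.06665848  0.178     ] [ 0.54562333 -0.0997044   0.138     ] [ 0.54951084 -0.09709154  0.138     ] -2.3934231595100135 [ 0.59203434 -0.05662648  0.138     ]
time_s: 5.75
tcp_pos: [0.5266, -0.1118, 0.1302]
tcp_rot: [-0.366, 0.931, 0.002, -0.002]
contact_force: [-0.6, 0.0, 0.3]
opening: 0.0452
gripper_force: 0.0
```

```bash
cat >> h.py <<'E'
O=np.array([.590,-.056]);YAW=-.21
def st():
    o=bot.get_obs();p=o["tcp_pos"][:2]-O;q=o["tcp_rot"]
    from scipy.spatial.transform import Rotation as R
    x=R.from_quat(q).as_matrix()[:2,0];y=R.from_quat(q).as_matrix()[:2,1];th=np.arctan2(x[1],x[0])
    print("t",o["time_s"],"radial",(p@x*1e3).round(1),"tang",(p@y*1e3).round(1),"tool angle as setting",round((th%(2*np.pi))-2.14-YAW,3),"F rad/tan/z",(o["contact_force"][:2]@x).round(1),(o["contact_force"][:2]@y).round(1),round(o["contact_force"][2],1),"z",round(o["tcp_pos"][2],4))
E
python3 -c "from h import *;st()"
python3 -m inch '[{"rx":0,"ry":0,"rz":0,"x":0,"y":0.01,"z":0,"gripper":0.045},{"rx":0,"ry":0,"rz":0,"x":0,"y":0.005,"z":0,"gripper":0.045},{"rx":0,"ry":0,"rz":0.1,"x":-0.0022,"y":0.0084,"z":0,"gripper":0.045},{"rx":0,"ry":0,"rz":0.1,"x":-0.0022,"y":0.0084,"z":0,"gripper":0.045},{"rx":0,"ry":0,"rz":0.1,"x":-0.0022,"y":0.0084,"z":0,"gripper":0.045},{"rx":0,"ry":0,"rz":0.1,"x":-0.0022,"y":0.0084,"z":0,"gripper":0.045},{"rx":0,"ry":0,"rz":0.1,"x":-0.0022,"y":0.0084,"z":0,"gripper":0.045},{"rx":0,"ry":0,"rz":0.1,"x":-0.0022,"y":0.0084,"z":0,"gripper":0.045},{"rx":0,"ry":0,"rz":0,"x":0,"y":0,"z":0,"gripper":0.045}]'
python3 -c "from h import *;st()"
```

```text
t 5.75 radial 84.5 tang 2.3 tool angle as setting 1.961 F rad/tan/z 0.4 0.4 0.3 z 0.1302
time_s: 6.65
tcp_pos: [0.5065, -0.0513, 0.135]
tcp_rot: [-0.075, 0.997, -0.001, 0.001]
contact_force: [-0.4, -0.7, -0.7]
opening: 0.0449
gripper_force: 0.0
t 6.65 radial 81.9 tang 17.2 tool angle as setting 1.363 F rad/tan/z 0.5 -0.7 -0.7 z 0.135
```

```bash
python3 -m inch '[{"rx":0,"ry":0,"rz":0.1,"x":-0.0015,"y":0.0084,"z":0,"gripper":0.045},{"rx":0,"ry":0,"rz":0.1,"x":-0.0015,"y":0.0084,"z":0,"gripper":0.045},{"rx":0,"ry":0,"rz":0.1,"x":-0.0015,"y":0.0084,"z":0,"gripper":0.045},{"rx":0,"ry":0,"rz":0.1,"x":-0.0015,"y":0.0084,"z":0,"gripper":0.045},{"rx":0,"ry":0,"rz":0.1,"x":-0.0015,"y":0.0084,"z":0,"gripper":0.045},{"rx":0,"ry":0,"rz":0.1,"x":-0.0015,"y":0.0084,"z":0,"gripper":0.045},{"rx":0,"ry":0,"rz":0.1,"x":-0.0015,"y":0.0084,"z":0,"gripper":0.045},{"rx":0,"ry":0,"rz":0.1,"x":-0.0015,"y":0.0084,"z":0,"gripper":0.045},{"rx":0,"ry":0,"rz":0.1,"x":-0.0015,"y":0.0084,"z":0,"gripper":0.045},{"rx":0,"ry":0,"rz":0,"x":0,"y":0,"z":0,"gripper":0.045}]'
python3 -c "
from h import *;st()
w=bot.capture('wrist')[:,:,::-1];cv2.imwrite('pics/w5.png',w)"
```

```text
time_s: 7.65
tcp_pos: [0.5378, 0.0158, 0.1344]
tcp_rot: [0.365, 0.931, 0.0, 0.001]
contact_force: [-0.4, -0.4, -0.1]
opening: 0.0448
gripper_force: 0.0
t 7.65 radial 87.1 tang 17.2 tool angle as setting 0.465 F rad/tan/z 0.1 -0.6 -0.1 z 0.1344
```

View pics/w5.png

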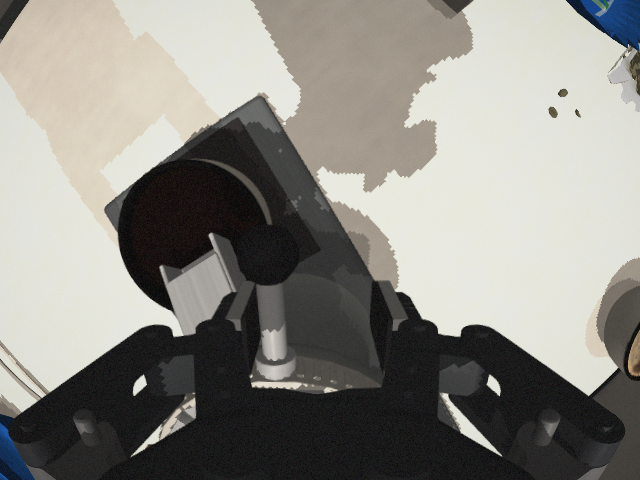

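The rod ((275,330), knob (268,255)) follows against the left pad, whose inner edge is at column 255. I'll advance to about 0.25, then go in small steps with a force check after each.

```bash
cat > chk.py <<'E'
# exit 1 if tangential force magnitude exceeds argv[1]
import sys
from h import *
from scipy.spatial.transform import Rotation as R
st();o=bot.get_obs();f=np.array(o["contact_force"])@R.from_quat(o["tcp_rot"]).as_matrix()[:,1]
sys.exit(abs(f)>float(sys.argv[1]))
E
python3 -m inch '[{"rx":0,"ry":0,"rz":0.035,"x":-0.0015,"y":0.003,"z":0,"gripper":0.045},{"rx":0,"ry":0,"rz":0.035,"x":-0.0015,"y":0.003,"z":0,"gripper":0.045},{"rx":0,"ry":0,"rz":0.035,"x":-0.0005,"y":0.003,"z":0,"gripper":0.045},{"rx":0,"ry":0,"rz":0.035,"x":-0.0005,"y":0.003,"z":0,"gripper":0.045},{"rx":0,"ry":0,"rz":0.035,"x":-0.0005,"y":0.003,"z":0,"gripper":0.045}]' && python3 chk.py 5 &&
python3 -m inch '[{"rx":0,"ry":0,"rz":0.02,"x":-0.0003,"y":0.0017,"z":0,"gripper":0.045},{"rx":0,"ry":0,"rz":0.02,"x":-0.0003,"y":0.0017,"z":0,"gripper":0.045}]' && python3 chk.py 5 &&
python3 -m inch '[{"rx":0,"ry":0,"rz":0.02,"x":-0.0003,"y":0.0017,"z":0,"gripper":0.045},{"rx":0,"ry":0,"rz":0.02,"x":-0.0003,"y":0.0017,"z":0,"gripper":0.045}]' && python3 chk.py 5 &&
python3 -m inch '[{"rx":0,"ry":0,"rz":0.02,"x":-0.0003,"y":0.0017,"z":0,"gripper":0.045},{"rx":0,"ry":0,"rz":0.02,"x":-0.0003,"y":0.0017,"z":0,"gripper":0.045}]' && python3 chk.py 5
```

```text
time_s: 8.2
tcp_pos: [0.5497, 0.0224, 0.1335]
tcp_rot: [0.444, 0.896, -0.0, -0.001]
contact_force: [-2.5, -1.4, 1.0]
opening: 0.0445
gripper_force: 1.1
t 8.2 radial 86.8 tang 15.3 tool angle as setting 0.291 F rad/tan/z 0.4 -2.8 1.0 z 0.1335False
```

```bash
sed -i 's/sys.exit(abs/sys.exit(int(abs/; s/\[1\]))$/[1])))/' chk.py
python3 -m inch '[{"rx":0,"ry":0,"rz":0.02,"x":-0.0006,"y":0.002,"z":0,"gripper":0.045},{"rx":0,"ry":0,"rz":0.02,"x":-0.0006,"y":0.002,"z":0,"gripper":0.045}]' && python3 chk.py 5 &&
python3 -m inch '[{"rx":0,"ry":0,"rz":0.02,"x":-0.0003,"y":0.0017,"z":0,"gripper":0.045},{"rx":0,"ry":0,"rz":0.02,"x":-0.0003,"y":0.0017,"z":0,"gripper":0.045}]' && python3 chk.py 5 &&
python3 -m inch '[{"rx":0,"ry":0,"rz":0.02,"x":-0.0003,"y":0.0017,"z":0,"gripper":0.045},{"rx":0,"ry":0,"rz":0.02,"x":-0.0003,"y":0.0017,"z":0,"gripper":0.045}]' && python3 chk.py 5 &&
python3 -m inch '[{"rx":0,"ry":0,"rz":0.02,"x":-0.0003,"y":0.0017,"z":0,"gripper":0.045},{"rx":0,"ry":0,"rz":0.02,"x":-0.0003,"y":0.0017,"z":0,"gripper":0.045}]' && python3 chk.py 5 &&
python3 -m inch '[{"rx":0,"ry":0,"rz":0.02,"x":-0.0003,"y":0.0017,"z":0,"gripper":0.045},{"rx":0,"ry":0,"rz":0.02,"x":-0.0003,"y":0.0017,"z":0,"gripper":0.045}]' && python3 chk.py 5 &&
python3 -m inch '[{"rx":0,"ry":0,"rz":0.02,"x":-0.0003,"y":0.0017,"z":0,"gripper":0.045},{"rx":0,"ry":0,"rz":0.02,"x":-0.0003,"y":0.0017,"z":0,"gripper":0.045}]' && python3 chk.py 5 &&
python3 -m inch '[{"rx":0,"ry":0,"rz":0.02,"x":-0.0003,"y":0.0017,"z":0,"gripper":0.045},{"rx":0,"ry":0,"rz":0.02,"x":-0.0003,"y":0.0017,"z":0,"gripper":0.045}]' && python3 chk.py 5
```

```text
time_s: 8.4
tcp_pos: [0.554, 0.024, 0.1333]
tcp_rot: [0.463, 0.886, -0.0, -0.001]
contact_force: [-1.7, -0.0, 0.6]
opening: 0.045
gripper_force: 1.1
t 8.4 radial 86.2 tang 16.1 tool angle as setting 0.249 F rad/tan/z 0.9 -1.4 0.6 z 0.1333
time_s: 8.6
tcp_pos: [0.5577, 0.0255, 0.1333]
tcp_rot: [0.481, 0.876, -0.0, -0.0]
contact_force: [-3.4, 0.4, -0.0]
opening: 0.0447
gripper_force: 1.1
t 8.6 radial 86.1 tang 16.5 tool angle as setting 0.207 F rad/tan/z 2.2 -2.7 -0.0 z 0.1333
time_s: 8.8
tcp_pos: [0.5611, 0.0269, 0.1333]
tcp_rot: [0.499, 0.867, -0.0, -0.0]
contact_force: [-2.6, 0.1, 0.7]
opening: 0.0451
gripper_force: 1.1
t 8.8 radial 86.2 tang 16.6 tool angle as setting 0.167 F rad/tan/z 1.4 -2.2 0.7 z 0.1333
time_s: 9.0
tcp_pos: [0.5644, 0.028, 0.1333]
tcp_rot: [0.516, 0.856, 0.0, -0.0]
contact_force: [-2.8, 0.2, 0.4]
opening: 0.045
gripper_force: 1.1
t 9.0 radial 86.3 tang 16.6 tool angle as setting 0.126 F rad/tan/z 1.5 -2.4 0.4 z 0.1333
time_s: 9.2
tcp_pos: [0.5678, 0.029, 0.1333]
tcp_rot: [0.533, 0.846, 0.0, -0.0]
contact_force: [-2.6, 0.6, 1.1]
opening: 0.0449
gripper_force: 1.1
t 9.2 radial 86.3 tang 16.6 tool angle as setting 0.086 F rad/tan/z 1.7 -2.1 1.1 z 0.1333
time_s: 9.4
tcp_pos: [0.5711, 0.0299, 0.1333]
tcp_rot: [0.55, 0.835, 0.0, -0.0]
contact_force: [-3.2, 1.8, 0.8]
opening: 0.0452
gripper_force: 1.1
t 9.4 radial 86.4 tang 16.5 tool angle as setting 0.046 F rad/tan/z 2.9 -2.2 0.8 z 0.1333
time_s: 9.6
tcp_pos: [0.5744, 0.0306, 0.1333]
tcp_rot: [0.567, 0.824, -0.0, -0.0]
contact_force: [-3.5, 0.6, -0.1]
opening: 0.045
gripper_force: 1.8
t 9.6 radial 86.5 tang 16.4 tool angle as setting 0.006 F rad/tan/z 1.8 -3.1 -0.1 z 0.1333
```

```bash
python3 -m inch '[{"rx":0,"ry":0,"rz":0.017,"x":-0.0004,"y":0.0014,"z":0,"gripper":0.045}]' >/dev/null && python3 chk.py 5 &&
python3 -m inch '[{"rx":0,"ry":0,"rz":0.017,"x":-0.0004,"y":0.0014,"z":0,"gripper":0.045}]' >/dev/null && python3 chk.py 5 &&
python3 -m inch '[{"rx":0,"ry":0,"rz":0.017,"x":-0.0004,"y":0.0014,"z":0,"gripper":0.045}]' >/dev/null && python3 chk.py 5 &&
python3 -m inch '[{"rx":0,"ry":0,"rz":0.017,"x":-0.0004,"y":0.0014,"z":0,"gripper":0.045}]' >/dev/null && python3 chk.py 5 &&
python3 -m inch '[{"rx":0,"ry":0,"rz":0.017,"x":-0.0004,"y":0.0014,"z":0,"gripper":0.045}]' >/dev/null && python3 chk.py 5 &&
python3 -m inch '[{"rx":0,"ry":0,"rz":0.017,"x":-0.0004,"y":0.0014,"z":0,"gripper":0.045}]' >/dev/null && python3 chk.py 5 &&
python3 -m inch '[{"rx":0,"ry":0,"rz":0.017,"x":-0.0004,"y":0.0014,"z":0,"gripper":0.045}]' >/dev/null && python3 chk.py 5 &&
python3 -m inch '[{"rx":0,"ry":0,"rz":0.017,"x":-0.0004,"y":0.0014,"z":0,"gripper":0.045}]' >/dev/null && python3 chk.py 5 &&
python3 -m inch '[{"rx":0,"ry":0,"rz":0.017,"x":-0.0004,"y":0.0014,"z":0,"gripper":0.045}]' >/dev/null && python3 chk.py 5 &&
python3 -m inch '[{"rx":0,"ry":0,"rz":0.017,"x":-0.0004,"y":0.0014,"z":0,"gripper":0.045}]' >/dev/null && python3 chk.py 5
```

```text
t 9.7 radial 86.5 tang 15.5 tool angle as setting -0.01 F rad/tan/z 0.9 -7.4 2.7 z 0.1331
```

```bash
python3 -m inch '[{"rx":0,"ry":0,"rz":0,"x":0,"y":0,"z":0,"gripper":0.045}]' >/dev/null && python3 chk.py 10 &&
python3 -m inch '[{"rx":0,"ry":0,"rz":0,"x":0,"y":0.0005,"z":0,"gripper":0.045}]' >/dev/null && python3 chk.py 10 && 
python3 -m inch '[{"rx":0,"ry":0,"rz":0,"x":0,"y":0.0005,"z":0,"gripper":0.045}]' >/dev/null && python3 chk.py 10
```

```text
t 9.8 radial 86.5 tang 15.5 tool angle as setting -0.01 F rad/tan/z 1.5 -5.7 1.6 z 0.1331
t 9.9 radial 86.5 tang 15.6 tool angle as setting -0.01 F rad/tan/z 2.0 -7.3 2.2 z 0.1331
t 10.0 radial 86.6 tang 15.8 tool angle as setting -0.01 F rad/tan/z 0.4 -8.3 3.8 z 0.1331
```

```bash
python3 -m inch '[{"rx":0,"ry":0,"rz":0,"x":0,"y":0.0007,"z":0,"gripper":0.045}]' >/dev/null && python3 chk.py 13 &&
python3 -m inch '[{"rx":0,"ry":0,"rz":0,"x":0,"y":0.0007,"z":0,"gripper":0.045}]' >/dev/null && python3 chk.py 12 && 
python3 -m inch '[{"rx":0,"ry":0,"rz":0,"x":0,"y":0.0005,"z":0,"gripper":0.045}]' >/dev/null && python3 chk.py 11; python3 -m inch '[{"rx":0,"ry":0,"rz":0,"x":0,"y":0,"z":0,"gripper":0.045}]' >/dev/null; python3 chk.py 10
```

```text
t 10.1 radial 86.6 tang 16.0 tool angle as setting -0.01 F rad/tan/z 1.3 -10.5 4.4 z 0.133
t 10.2 radial 86.6 tang 16.3 tool angle as setting -0.009 F rad/tan/z 0.8 -11.2 5.6 z 0.133
t 10.3 radial 86.6 tang 16.4 tool angle as setting -0.009 F rad/tan/z -0.1 -12.7 5.9 z 0.1329
t 10.4 radial 86.6 tang 16.4 tool angle as setting -0.009 F rad/tan/z 1.0 -12.6 5.6 z 0.1329
```

The burrs touch firmly (12.6 N, rod stationary at setting ≈ 0). Now back off, lift, and go to the ball.

```bash
python3 -m inch '[{"rx":0,"ry":0,"rz":0,"x":0,"y":-0.008,"z":0,"gripper":0.045},{"rx":0,"ry":0,"rz":0,"x":0,"y":-0.009,"z":0,"gripper":0.045},{"rx":0,"ry":0,"rz":0,"x":0,"y":0,"z":0,"gripper":0.045},{"rx":0,"ry":0,"rz":0,"x":0,"y":0,"z":-0.047,"gripper":0.045},{"rx":0,"ry":0,"rz":0,"x":0,"y":0,"z":-0.047,"gripper":0.045},{"rx":0,"ry":0,"rz":0,"x":0,"y":0,"z":-0.047,"gripper":0.055},{"rx":0,"ry":0,"rz":-0.1275,"x":0,"y":0,"z":0,"gripper":0.055},{"rx":0,"ry":0,"rz":-0.1275,"x":0,"y":0,"z":0,"gripper":0.055},{"rx":0,"ry":0,"rz":-0.1275,"x":0,"y":0,"z":0,"gripper":0.055},{"rx":0,"ry":0,"rz":-0.1275,"x":0,"y":0,"z":0,"gripper":0.055},{"rx":0,"ry":0,"rz":-0.1275,"x":0,"y":0,"z":0,"gripper":0.055},{"rx":0,"ry":0,"rz":-0.1275,"x":0,"y":0,"z":0,"gripper":0.055},{"rx":0,"ry":0,"rz":-0.1275,"x":0,"y":0,"z":0,"gripper":0.055},{"rx":0,"ry":0,"rz":-0.1275,"x":0,"y":0,"z":0,"gripper":0.055},{"rx":0,"ry":0,"rz":0,"x":-0.0321,"y":-0.0331,"z":0,"gripper":0.055},{"rx":0,"ry":0,"rz":0,"x":-0.0321,"y":-0.0331,"z":0,"gripper":0.055},{"rx":0,"ry":0,"rz":0,"x":-0.0321,"y":-0.0331,"z":0,"gripper":0.055},{"rx":0,"ry":0,"rz":0,"x":-0.0321,"y":-0.0331,"z":0,"gripper":0.055},{"rx":0,"ry":0,"rz":0,"x":0,"y":0,"z":0,"gripper":0.055},{"rx":0,"ry":0,"rz":0,"x":0,"y":0,"z":0,"gripper":0.055}]'
python3 - <<'E'
from h import *
c=bot.calibration("wrist");w=bot.capture("wrist")
cv2.imwrite("pics/w6.png",w[:,:,::-1])
g=w.max(2)[200:345,255:385]; m=cv2.morphologyEx((g<45).astype(np.uint8),cv2.MORPH_OPEN,np.ones((13,13)))
n,l,s,cc=cv2.connectedComponentsWithStats(m)
for i in range(1,n): p=cc[i]+[255,200]; print(s[i],p,wplane(p,.209,c))
E
```

```text
time_s: 12.4
tcp_pos: [0.6624, -0.1307, 0.2734]
tcp_rot: [0.101, 0.995, 0.0, -0.0]
contact_force: [0.4, -0.5, 0.6]
opening: 0.0552
gripper_force: 0.0
[ 53  43  30  29 669] [323.83557549 255.58744395] [ 0.66005893 -0.1270693   0.209     ]
```

The ball is measured at (0.660,-0.127), which matches the thrown-out position. Descend and throw it in.

```bash
python3 -m inch '[{"rx":0,"ry":0,"rz":0,"x":0.003,"y":0.003,"z":0.034,"gripper":0.055},{"rx":0,"ry":0,"rz":0,"x":0,"y":0,"z":0.034,"gripper":0.055},{"rx":0,"ry":0,"rz":0,"x":0,"y":0,"z":0,"gripper":0.055},{"rx":0,"ry":0,"rz":0,"x":0,"y":0.01,"z":0,"gripper":0.055},{"rx":0,"ry":0,"rz":0,"x":0,"y":0.005,"z":0,"gripper":0.055},{"rx":0,"ry":0,"rz":0,"x":0,"y":0.005,"z":0,"gripper":0.055},{"rx":0,"ry":0,"rz":0,"x":0,"y":0.005,"z":0,"gripper":0.055},{"rx":0,"ry":0,"rz":0,"x":0,"y":0.005,"z":0,"gripper":0.055},{"rx":0,"ry":0,"rz":0,"x":0,"y":0.005,"z":0,"gripper":0.055},{"rx":0,"ry":0,"rz":0,"x":0,"y":0.005,"z":0,"gripper":0.055},{"rx":0,"ry":0,"rz":0,"x":0,"y":0.005,"z":0,"gripper":0.055},{"rx":0,"ry":0,"rz":0,"x":0,"y":0.004,"z":0,"gripper":0.055},{"rx":0,"ry":0,"rz":0,"x":0,"y":0,"z":0,"gripper":0.055},{"rx":0,"ry":0,"rz":0,"x":0,"y":0,"z":0,"gripper":0.055},{"rx":0,"ry":0,"rz":0,"x":0,"y":0,"z":0,"gripper":0.055}]'
python3 - <<'E'
from h import *
c=bot.calibration("wrist");w=bot.capture("wrist")
cv2.imwrite("pics/w7.png",w[:,:,::-1])
g=w.max(2)[200:380,255:385]; m=cv2.morphologyEx((g<45).astype(np.uint8),cv2.MORPH_OPEN,np.ones((13,13)))
n,l,s,cc=cv2.connectedComponentsWithStats(m)
for i in range(1,n): p=cc[i]+[255,200]; print(s[i],p,wplane(p,.208,c))
E
```

```text
time_s: 13.95
tcp_pos: [0.6694, -0.0781, 0.2063]
tcp_rot: [0.1, 0.995, -0.0, -0.0]
contact_force: [0.0, -0.3, 0.4]
opening: 0.055
gripper_force: 0.0
[  11  102   50   49 2037] [290.20373098 325.78497791] [ 0.67114888 -0.0898327   0.208     ]
```

The ball is at y = -0.090, 5 mm short of full in, as expected with the nose on a tooth's ramp near setting 0. It is clear of the pads, so the pawl is in. Return to straddle the rod.

```bash
python3 -m inch '[{"rx":0,"ry":0,"rz":0,"x":0,"y":-0.006,"z":0,"gripper":0.055},{"rx":0,"ry":0,"rz":0,"x":0,"y":0,"z":-0.034,"gripper":0.055},{"rx":0,"ry":0,"rz":0,"x":0,"y":0,"z":-0.034,"gripper":0.055},{"rx":0,"ry":0,"rz":0,"x":0.0317,"y":0.0211,"z":0,"gripper":0.055},{"rx":0,"ry":0,"rz":0,"x":0.0317,"y":0.0211,"z":0,"gripper":0.045},{"rx":0,"ry":0,"rz":0,"x":0.0317,"y":0.0211,"z":0,"gripper":0.045},{"rx":0,"ry":0,"rz":0,"x":0.0317,"y":0.0211,"z":0,"gripper":0.045},{"rx":0,"ry":0,"rz":0.1275,"x":0,"y":0,"z":0,"gripper":0.045},{"rx":0,"ry":0,"rz":0.1275,"x":0,"y":0,"z":0,"gripper":0.045},{"rx":0,"ry":0,"rz":0.1275,"x":0,"y":0,"z":0,"gripper":0.045},{"rx":0,"ry":0,"rz":0.1275,"x":0,"y":0,"z":0,"gripper":0.045},{"rx":0,"ry":0,"rz":0.1275,"x":0,"y":0,"z":0,"gripper":0.045},{"rx":0,"ry":0,"rz":0.1275,"x":0,"y":0,"z":0,"gripper":0.045},{"rx":0,"ry":0,"rz":0.1275,"x":0,"y":0,"z":0,"gripper":0.045},{"rx":0,"ry":0,"rz":0.1275,"x":0,"y":0,"z":0,"gripper":0.045},{"rx":0,"ry":0,"rz":0,"x":0,"y":0,"z":0,"gripper":0.045},{"rx":0,"ry":0,"rz":0,"x":0,"y":0,"z":0,"gripper":0.045}]'
python3 - <<'E'
from h import *
st();c=bot.calibration("wrist");w=bot.capture("wrist")
cv2.imwrite("pics/w8.png",w[:,:,::-1])
g=w.max(2)[100:300,255:385]; m=cv2.morphologyEx((g<45).astype(np.uint8),cv2.MORPH_OPEN,np.ones((13,13)))
n,l,s,cc=cv2.connectedComponentsWithStats(m)
for i in range(1,n):
    p=cc[i]+[255,100]; q=wplane(p,.138,c);d=q[:2]-O; print(s[i],p,q,np.hypot(*d),np.arctan2(d[1],d[0])-2.14-YAW)
E
```

```text
time_s: 15.7
tcp_pos: [0.5608, 0.0238, 0.2744]
tcp_rot: [0.572, 0.82, -0.0, 0.0]
contact_force: [-0.1, 0.4, 0.1]
opening: 0.0449
gripper_force: 0.0
t 15.7 radial 85.0 tang 0.2 tool angle as setting -0.006 F rad/tan/z 0.4 0.0 0.1 z 0.2744
[   0   85   41   55 1166] [276.73584906 213.81989708] [0.53000597 0.02399504 0.138     ] 0.09999244706974252 0.2842794380984883
[  0 116  11  23 230] [259.59130435 227.7826087 ] [0.52142277 0.00972159 0.138     ] 0.09498506942609884 0.4474545780921595
[  0 185   7  15 105] [258. 292.] [ 0.53581842 -0.03969904  0.138     ] 0.05658060538232675 0.9193488590749506
```

```bash
python3 - <<'E'
import cv2,numpy as np
g=cv2.imread("pics/w8.png").max(2)
for r in range(150,300,10): print(r,g[r,250:390:5].tolist())
E
```

```text
150 [167, 211, 210, 211, 212, 212, 210, 213, 215, 212, 213, 141, 169, 213, 212, 213, 213, 211, 212, 213, 213, 212, 211, 214, 213, 213, 212, 213]
160 [89, 79, 101, 155, 211, 212, 212, 212, 211, 213, 212, 142, 140, 215, 213, 212, 211, 212, 212, 213, 210, 212, 212, 212, 212, 213, 211, 212]
170 [91, 92, 92, 89, 83, 55, 165, 214, 212, 213, 214, 141, 140, 213, 213, 213, 213, 213, 213, 212, 212, 211, 213, 211, 213, 213, 212, 211]
180 [29, 57, 91, 91, 93, 92, 88, 83, 63, 139, 75, 23, 35, 25, 25, 138, 138, 195, 213, 213, 212, 213, 214, 212, 213, 212, 211, 213]
190 [29, 30, 27, 31, 59, 89, 61, 55, 57, 42, 33, 34, 43, 44, 31, 28, 142, 142, 142, 143, 165, 214, 214, 213, 214, 214, 214, 213]
200 [64, 73, 21, 34, 29, 35, 33, 34, 52, 55, 32, 38, 37, 26, 25, 80, 142, 144, 145, 141, 142, 140, 214, 213, 214, 214, 213, 214]
210 [24, 21, 80, 20, 33, 28, 29, 25, 27, 36, 44, 50, 181, 184, 62, 55, 58, 51, 38, 144, 141, 144, 142, 213, 214, 215, 213, 213]
220 [25, 13, 23, 75, 30, 28, 24, 25, 34, 37, 44, 42, 179, 189, 73, 57, 56, 57, 57, 55, 54, 45, 140, 142, 214, 214, 212, 213]
230 [15, 19, 10, 12, 30, 22, 28
[... 167 characters left out ...]
50, 56, 57, 57, 60, 56, 59, 57, 94, 88, 73]
250 [147, 114, 64, 63, 47, 40, 49, 48, 49, 51, 51, 107, 137, 163, 159, 103, 47, 48, 50, 49, 49, 51, 58, 56, 55, 57, 58, 56]
260 [145, 90, 90, 78, 62, 63, 53, 68, 81, 67, 84, 155, 204, 194, 208, 213, 155, 82, 75, 148, 70, 68, 48, 59, 56, 54, 55, 54]
270 [88, 91, 88, 83, 76, 105, 195, 95, 178, 197, 158, 166, 161, 170, 175, 181, 186, 188, 198, 167, 173, 102, 211, 80, 84, 48, 45, 52]
280 [72, 69, 66, 212, 158, 171, 175, 178, 176, 172, 170, 197, 183, 178, 165, 165, 167, 173, 190, 185, 171, 176, 186, 186, 84, 74, 58, 48]
290 [64, 23, 22, 128, 175, 177, 175, 169, 155, 98, 95, 102, 102, 100, 100, 100, 101, 104, 99, 130, 188, 179, 195, 212, 187, 22, 22, 65]
```

The rod sits at columns 310–318 with the knob at about (312,192), so it is still centred between the fingers. Descend and push it to the right.

```bash
python3 -m inch '[{"rx":0,"ry":0,"rz":0,"x":0,"y":0,"z":0.045,"gripper":0.045},{"rx":0,"ry":0,"rz":0,"x":0,"y":0,"z":0.045,"gripper":0.045},{"rx":0,"ry":0,"rz":0,"x":0,"y":0,"z":0.035,"gripper":0.045},{"rx":0,"ry":0,"rz":0,"x":0,"y":0,"z":0.016,"gripper":0.045},{"rx":0,"ry":0,"rz":0,"x":0,"y":-0.01,"z":0,"gripper":0.045},{"rx":0,"ry":0,"rz":0,"x":0,"y":-0.005,"z":0,"gripper":0.045},{"rx":0,"ry":0,"rz":-0.08,"x":-0.0015,"y":-0.0068,"z":0,"gripper":0.045},{"rx":0,"ry":0,"rz":-0.08,"x":-0.0015,"y":-0.0068,"z":0,"gripper":0.045},{"rx":0,"ry":0,"rz":-0.08,"x":-0.0015,"y":-0.0068,"z":0,"gripper":0.045},{"rx":0,"ry":0,"rz":-0.08,"x":-0.0015,"y":-0.0068,"z":0,"gripper":0.045},{"rx":0,"ry":0,"rz":-0.08,"x":-0.0015,"y":-0.0068,"z":0,"gripper":0.045},{"rx":0,"ry":0,"rz":-0.08,"x":-0.0015,"y":-0.0068,"z":0,"gripper":0.045},{"rx":0,"ry":0,"rz":0,"x":0,"y":0,"z":0,"gripper":0.045}]'
python3 -c "from h import *;st()"
```

```text
time_s: 17.05
tcp_pos: [0.5177, -0.0105, 0.1355]
tcp_rot: [0.362, 0.932, 0.0, 0.002]
contact_force: [-0.0, 0.0, -0.2]
opening: 0.0448
gripper_force: 0.0
t 17.05 radial 84.1 tang -15.2 tool angle as setting 0.471 F rad/tan/z 0.0 -0.0 -0.2 z 0.1355
```

```bash
python3 -m inch '[{"rx":0,"ry":0,"rz":-0.08,"x":-0.0015,"y":-0.0075,"z":0,"gripper":0.045},{"rx":0,"ry":0,"rz":-0.08,"x":-0.0015,"y":-0.007,"z":0,"gripper":0.045},{"rx":0,"ry":0,"rz":-0.08,"x":-0.0015,"y":-0.0068,"z":0,"gripper":0.045},{"rx":0,"ry":0,"rz":-0.08,"x":-0.0015,"y":-0.0068,"z":0,"gripper":0.045},{"rx":0,"ry":0,"rz":-0.08,"x":-0.0015,"y":-0.0068,"z":0,"gripper":0.045},{"rx":0,"ry":0,"rz":-0.08,"x":-0.0015,"y":-0.0068,"z":0,"gripper":0.045},{"rx":0,"ry":0,"rz":-0.08,"x":-0.0015,"y":-0.0068,"z":0,"gripper":0.045},{"rx":0,"ry":0,"rz":-0.08,"x":-0.0015,"y":-0.0068,"z":0,"gripper":0.045}]'
python3 -c "from h import *;st()"
python3 -m inch '[{"rx":0,"ry":0,"rz":-0.04,"x":-0.0008,"y":-0.0036,"z":0,"gripper":0.045},{"rx":0,"ry":0,"rz":-0.04,"x":-0.0008,"y":-0.0036,"z":0,"gripper":0.045},{"rx":0,"ry":0,"rz":-0.04,"x":-0.0008,"y":-0.0036,"z":0,"gripper":0.045}]';python3 -c "from h import *;st()"
```

```text
time_s: 17.85
tcp_pos: [0.5043, -0.0634, 0.135]
tcp_rot: [0.05, 0.999, 0.0, 0.002]
contact_force: [3.5, 3.1, -0.3]
opening: 0.045
gripper_force: 1.5
t 17.85 radial 84.5 tang -15.9 tool angle as setting 1.112 F rad/tan/z -3.2 3.4 -0.3 z 0.135
time_s: 18.15
tcp_pos: [0.5059, -0.0742, 0.1349]
tcp_rot: [-0.009, 1.0, 0.0, 0.002]
contact_force: [1.2, 2.8, 0.6]
opening: 0.0452
gripper_force: 1.4
t 18.15 radial 84.5 tang -16.6 tool angle as setting 1.23 F rad/tan/z -1.2 2.8 0.6 z 0.1349
```

```bash
python3 -m inch '[{"rx":0,"ry":0,"rz":-0.03,"x":-0.0006,"y":-0.0026,"z":0,"gripper":0.045},{"rx":0,"ry":0,"rz":-0.03,"x":-0.0006,"y":-0.0026,"z":0,"gripper":0.045}]'>/dev/null;python3 -c "from h import *;st()"
python3 -m inch '[{"rx":0,"ry":0,"rz":-0.03,"x":-0.0006,"y":-0.0026,"z":0,"gripper":0.045}]'>/dev/null;python3 -c "from h import *;st()"
python3 -m inch '[{"rx":0,"ry":0,"rz":-0.03,"x":-0.0006,"y":-0.0026,"z":0,"gripper":0.045}]'>/dev/null;python3 -c "from h import *;st()"
python3 -m inch '[{"rx":0,"ry":0,"rz":-0.03,"x":-0.0006,"y":-0.0026,"z":0,"gripper":0.045}]'>/dev/null;python3 -c "from h import *;st()"
python3 -m inch '[{"rx":0,"ry":0,"rz":-0.03,"x":-0.0006,"y":-0.0026,"z":0,"gripper":0.045}]'>/dev/null;python3 -c "from h import *;st()"
python3 -m inch '[{"rx":0,"ry":0,"rz":-0.03,"x":-0.0006,"y":-0.0026,"z":0,"gripper":0.045}]'>/dev/null;python3 -c "from h import *;st()"
```

```text
t 18.35 radial 84.4 tang -16.7 tool angle as setting 1.29 F rad/tan/z -1.4 2.2 0.3 z 0.1348
t 18.45 radial 84.4 tang -16.7 tool angle as setting 1.32 F rad/tan/z -1.0 2.8 0.7 z 0.1348
t 18.55 radial 84.4 tang -16.7 tool angle as setting 1.35 F rad/tan/z -1.8 2.7 0.5 z 0.1348
t 18.65 radial 84.3 tang -16.8 tool angle as setting 1.38 F rad/tan/z -1.8 3.3 0.4 z 0.1348
t 18.75 radial 84.3 tang -16.8 tool angle as setting 1.41 F rad/tan/z -1.9 2.7 0.9 z 0.1347
t 18.85 radial 84.3 tang -16.8 tool angle as setting 1.44 F rad/tan/z -1.1 3.0 -0.3 z 0.1347
```

Rod ≈ 1.43, past the third click. Now cross over and ease it back.

```bash
python3 -m inch '[{"rx":0,"ry":0,"rz":0.03,"x":0,"y":0.012,"z":0,"gripper":0.045},{"rx":0,"ry":0,"rz":0.03,"x":0,"y":0.012,"z":0,"gripper":0.045},{"rx":0,"ry":0,"rz":0.03,"x":0,"y":0.012,"z":0,"gripper":0.045},{"rx":0,"ry":0,"rz":0,"x":0,"y":0,"z":0,"gripper":0.045}]'>/dev/null; python3 chk.py 4 &&
python3 -m inch '[{"rx":0,"ry":0,"rz":0,"x":0,"y":0.0015,"z":0,"gripper":0.045}]'>/dev/null; python3 chk.py 4 &&
python3 -m inch '[{"rx":0,"ry":0,"rz":0,"x":0,"y":0.0015,"z":0,"gripper":0.045}]'>/dev/null; python3 chk.py 4 &&
python3 -m inch '[{"rx":0,"ry":0,"rz":0,"x":0,"y":0.001,"z":0,"gripper":0.045}]'>/dev/null; python3 chk.py 4 &&
python3 -m inch '[{"rx":0,"ry":0,"rz":0,"x":0,"y":0.001,"z":0,"gripper":0.045}]'>/dev/null; python3 chk.py 4
```

```text
t 19.25 radial 85.3 tang 12.1 tool angle as setting 1.35 F rad/tan/z 0.1 0.0 0.6 z 0.1345
t 19.35 radial 84.9 tang 12.5 tool angle as setting 1.351 F rad/tan/z -0.8 -0.2 -0.2 z 0.1342
t 19.45 radial 85.0 tang 13.5 tool angle as setting 1.351 F rad/tan/z 0.0 -1.9 1.3 z 0.134
t 19.55 radial 85.0 tang 14.3 tool angle as setting 1.351 F rad/tan/z -0.1 -1.8 0.4 z 0.1338
t 19.65 radial 85.1 tang 15.4 tool angle as setting 1.35 F rad/tan/z -0.6 -2.2 0.9 z 0.1336
```

```bash
python3 -m inch '[{"rx":0,"ry":0,"rz":0.012,"x":0,"y":0.001,"z":0,"gripper":0.045}]'>/dev/null; python3 chk.py 4.2 &&
python3 -m inch '[{"rx":0,"ry":0,"rz":0.012,"x":0,"y":0.001,"z":0,"gripper":0.045}]'>/dev/null && python3 chk.py 4.2 &&
python3 -m inch '[{"rx":0,"ry":0,"rz":0.012,"x":0,"y":0.001,"z":0,"gripper":0.045}]'>/dev/null && python3 chk.py 4.2 &&
python3 -m inch '[{"rx":0,"ry":0,"rz":0.012,"x":0,"y":0.001,"z":0,"gripper":0.045}]'>/dev/null && python3 chk.py 4.2 &&
python3 -m inch '[{"rx":0,"ry":0,"rz":0.012,"x":0,"y":0.001,"z":0,"gripper":0.045}]'>/dev/null && python3 chk.py 4.2 &&
python3 -m inch '[{"rx":0,"ry":0,"rz":0,"x":0,"y":0.001,"z":0,"gripper":0.045}]'>/dev/null && python3 chk.py 4.2 &&
python3 -m inch '[{"rx":0,"ry":0,"rz":0,"x":0,"y":0.001,"z":0,"gripper":0.045}]'>/dev/null && python3 chk.py 4.2 &&
python3 -m inch '[{"rx":0,"ry":0,"rz":0,"x":0,"y":0.001,"z":0,"gripper":0.045}]'>/dev/null && python3 chk.py 4.2 &&
python3 -m inch '[{"rx":0,"ry":0,"rz":0,"x":0,"y":0.001,"z":0,"gripper":0.045}]'>/dev/null && python3 chk.py 4.2
```

```text
t 19.75 radial 85.3 tang 15.6 tool angle as setting 1.338 F rad/tan/z -1.4 -2.6 2.5 z 0.1335
t 19.85 radial 85.5 tang 15.8 tool angle as setting 1.325 F rad/tan/z -1.6 -2.3 0.7 z 0.1334
t 19.95 radial 85.7 tang 15.9 tool angle as setting 1.314 F rad/tan/z -1.5 -2.0 0.3 z 0.1334
t 20.05 radial 86.1 tang 16.0 tool angle as setting 1.302 F rad/tan/z -1.4 -2.6 -1.0 z 0.1333
t 20.15 radial 86.3 tang 16.1 tool angle as setting 1.29 F rad/tan/z -0.8 -2.5 0.1 z 0.1333
t 20.25 radial 86.4 tang 17.1 tool angle as setting 1.29 F rad/tan/z -1.9 -2.6 0.7 z 0.1333
t 20.35 radial 86.5 tang 18.1 tool angle as setting 1.291 F rad/tan/z -1.7 -2.9 0.6 z 0.1333
t 20.45 radial 86.4 tang 18.5 tool angle as setting 1.291 F rad/tan/z -1.9 -8.3 -0.3 z 0.1333
```

Hard stop at about 1.29 with the force jumping to 8 N: the third tooth is against the pawl (1.31). Back off, lift and check.

```bash
python3 -m inch '[{"rx":0,"ry":0,"rz":0,"x":-0.001,"y":-0.008,"z":0,"gripper":0.045},{"rx":0,"ry":0,"rz":0,"x":0,"y":-0.01,"z":0,"gripper":0.045},{"rx":0,"ry":0,"rz":0,"x":0,"y":0,"z":0,"gripper":0.045},{"rx":0,"ry":0,"rz":0,"x":0,"y":0,"z":-0.045,"gripper":0.045},{"rx":0,"ry":0,"rz":0,"x":0,"y":0,"z":-0.045,"gripper":0.045},{"rx":0,"ry":0,"rz":0,"x":0,"y":0,"z":-0.045,"gripper":0.045},{"rx":0,"ry":0,"rz":0,"x":0.02,"y":0.04,"z":-0.02,"gripper":0.045},{"rx":0,"ry":0,"rz":0,"x":0,"y":0.05,"z":0,"gripper":0.045},{"rx":0,"ry":0,"rz":0,"x":0,"y":0.05,"z":0,"gripper":0.045},{"rx":0,"ry":0,"rz":0,"x":0,"y":0.05,"z":0,"gripper":0.045},{"rx":0,"ry":0,"rz":0,"x":0,"y":0,"z":0,"gripper":0.045},{"rx":0,"ry":0,"rz":0,"x":0,"y":0,"z":0,"gripper":0.045}]'
python3 - <<'E'
from h import *
f=lambda i:cv2.resize(i,(400,400),interpolation=cv2.INTER_CUBIC)
a=bot.capture("scene")[190:340,265:415,::-1];b=bot.capture("side")[190:340,270:420,::-1]
cv2.imwrite("pics/f.png",np.hstack([f(a),f(b)]))
E
```

```text
time_s: 21.65
tcp_pos: [0.4692, 0.1273, 0.2881]
tcp_rot: [-0.041, 0.999, -0.0, -0.0]
contact_force: [0.3, -0.1, 0.5]
opening: 0.0452
gripper_force: 0.0
```

View pics/f.png

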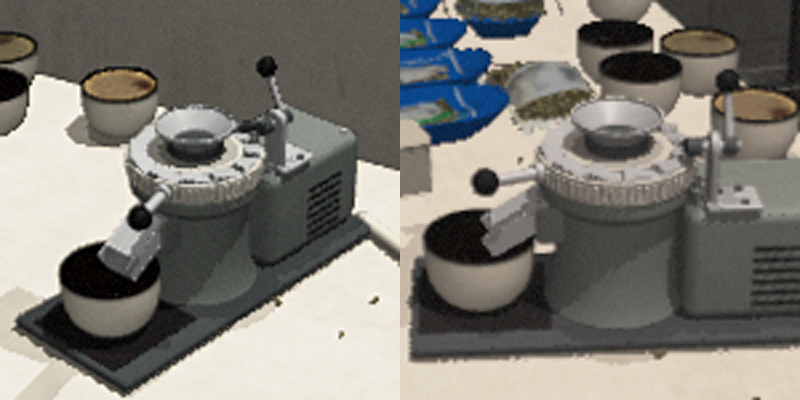

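The picture shows the knob at (138,218) and (485,181), the rod at front-centre-right, the ball at (266,67) and (727,82) in the "in" position, and the bowl in place. A quick numeric check, then hand in.

```bash
python3 - <<'E'
from h import *
k,g=tri((265+138*.375,190+218*.375),(270+85*.375,190+181*.375)); b,h=tri((265+266*.375,190+67*.375),(270+327*.375,190+82*.375))
d=k[:2]-O; s=np.arctan2(d[1],d[0])%(2*np.pi)-2.14-YAW
print(k,g,np.hypot(*d),"setting",s,"ball",b,h)
if abs(s-1.31)<.12 and b[1]>-.1: print(bot.finish_job())
E
```

```text
[ 0.47936886 -0.06538285  0.13796744] 0.0017566837347587324 0.1110283204220624 setting 1.2962022005975191 ball [ 0.66921666 -0.08630369  0.2084874 ] 0.0006138439358439031
the job is handed in; nothing more can be done
None
```

The job is handed in: the burrs were touched at about 12.6 N, the pawl is back in, and the rod rests back against the pawl on the third tooth (measured setting 1.30, nominal 1.31); I never touched the bowl, tin or spoon.

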